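Stack the soap ends to dry and shut the tilt-out caddy

ROBOT

A 6-joint arm with a two-finger parallel gripper is mounted at the origin on the work surface. World frame = base frame: x ahead of the robot, y to its left, z up, the work surface at z = 0. Lengths are in m, angles in rad, forces in N, time in s.
With the tool pointing down it reaches from about 0.35 to 0.975 m from the base axis. Payload 4.9 kg.
Tool frame: the origin (TCP) lies at the very end of the fingers, on their centre line; the grasp point (between the pads) lies 19 mm behind it (pinch_z is the distance from the TCP to the grasp point, in m); z points along the fingers, y is the line along which they close (so a half turn about z gives the same grasp; the last joint's range is limited). The gripper opens to 85 mm and grips with 20 to 120 N. Pads are 22 mm wide; open, the fingers measure 114 mm over their backs; the gripper's body (76 mm by 85 mm) begins 54 mm behind the grasp point. The pads swing forward as they close: fully open they stand 13 mm farther back than shut.
Start: joints at [1.085, 0.053, 1.613, -0, 1.476, -0.119], TCP at [0.224, 0.583, 0.231] pointing down, gripper open.
Joint ranges: [-3.01, 3.01], [-1.01, 2.22], [0.06, 2.58], [-1.02, 4.17], [0.09, 2.62], [-3.14, 3.14]. Speed limits (rad/s): [2.57, 2.57, 3.14, 3.14, 3.14, 3.14].

INTERFACE

Orientations are given as a unit quaternion [w, x, y, z].
In Python, from plant import * gives the robot as it stands. The module is installed in compiled form; this text tells all that it offers.
- The arm moves only by the tool play_rows, never from a script. Its arguments are lists of equal length, an entry for each row: "linear": the shift along the world's x, y, z in m, a list of three; "turn": the turn about the world's z in degrees. A call has 1 to 8 rows; each row shifts and turns the commanded pose from where the row before left it; what a row does not reach is not made up. A row lasts 1/8 s, in which the tool goes at most 62.5 mm and 10.7 degrees, less where a joint would pass 70% of its speed; a pose out of reach is approached as far as the arm can. A call is refused whole if a number of a shift passes 0.0625 or a number of a turn 10.7, either way. A call with a gripper value outside its range is refused whole. "hand" is the finger opening in m, from 0 to 0.0854, set as the call begins (left out, the last holds). The fingers move at their own pace and stop on an object; the grip force is fixed at half the most. Time passes only in rows, so rows that do not move let the fingers close. It gives the time, the measured TCP pose, the force, the opening and the grip force at its end, in the units of the state.
- state(): the state, without advancing time (a new reading comes with each control period).
- grab_frame(name): name is "side" or "top" or "wrist"; returns the picture (384x512x3 uint8, red, green, blue); there is no depth.
- camera_info(name): a dict with "camera_matrix" (3x3 intrinsics, pixels), "distortion" ([k1, k2, p1, p2, k3] as OpenCV has them; the pictures are not rectified), "origin" and "attitude" of the camera in the world; the wrist camera has in their place "mount" (4x4, takes a point from camera to tool coordinates, whose origin is the TCP and whose axes are the flange's). Camera axes: x right, y down, z forward; pixel columns grow to the right and rows downward; lengths in m; the calibration is good to about 2 mm. A picture is of the moment at which its call begins: read the wrist's pose just before it. camera_info takes no time and is no camera call.
- job_done(): hands the job in; it is judged then, once.
Trained networks look in the newest picture that a camera, given by its name, has taken for a name from the list of things; names that differ only in an ending like _2 or _b are one class to them, and where a whole thing is asked for, a point or a joint stands for the part that bears it (a point fixed in the world has none). Each returns a list of dicts, best first, with "p" (0 to 1); they miss things now and then, are a little off and sometimes report something else, mostly with a low value. They report only what shows in the picture. A call takes as long as a camera call.
- trace(camera, thing): "region" (384x512 bool, what is visible of it) and "location" ([column, row] in pixels, amid what is visible of it).
The state is a dict: "time": time; "joint_pos": joint angles; "joint_vel": joint speeds; "joint_efforts": joint torques, N m; "tool_pos": TCP position; "tool_rot": TCP orientation; "contact_force": force on the tool from outside, world axes, zero at the start; "ft_torque": the same for the moment, N m; "gripper_width": opening from 0.0 (shut) to 1.0 (fully open); "grasp_force": force on a finger pad.
Only numpy, scipy, OpenCV 4.12 (cv2) and the standard library are available. Lean on these libraries where they do the work, as an engineer would, in place of code of your own. Each camera call takes 0.05 s, during which the arm holds its last target. There are 200 camera calls.

TASK

The soap caddy on the end of the rack hangs tilted out with two soap ends in it. Set the blue wedge, flat underside down, centrally on the big honey-coloured one on the saucer, turned so that the two slopes cancel, then the pink one centrally on top so that it sits level and steady on its flat underside; set them down, do not drop them. Then swing the caddy shut until its catch snaps, leaving everything else where it is.

Things in the scene. Friction and masses are not known exactly. Their poses are not given: they have to be found in the camera images.
- rack: fixed wooden rack with the caddy on its end, on the robot's left (moves and turns between episodes). Origin on the tiles straight below the middle of the caddy's hinge; x points from the caddy along the rack (roughly to the robot's left), y along the hinge, z up. Hinge axis 70 above the tiles. Two wooden cheeks stand beside the caddy (y = -122 to -112 and 112 to 122, z = 52 to 80); the end board behind it (x = 79 to 93) is 125 high
- caddy (a joint): angle of the white plastic caddy about its hinge: 0 = shut (upright against the end board), 0.6 = tilted out to its stop (start). The hinge line (rack x = 0, z = 70) is the caddy's lower front edge; as it opens, the caddy's top leans towards rack -x and its floor rises towards rack +x. An over-centre catch holds it out with about 0.12 N m (about 3 N at the lip); pushed in below about 0.2 rad it snaps shut by itself
- caddy_lip (a point): middle of the caddy's top front edge, 45 from the hinge, on the outer face of its front wall. The caddy is an open tray: walls and floor 4 thick, inside 62 (front to back) x 212 (along the hinge), front wall 45 high, other walls 36, measured square to its floor. The smooth front wall faces rack -x and can be pushed anywhere near this lip
- saucer: white ceramic espresso saucer, 136 dia, 17 high, loose on the tiles; origin under its centre; inner floor 5 above the origin
- soap_big: big honey-coloured soap end lying on the saucer: 60 (x) x 48 (y), flat underside; its flat top climbs at 12 degrees from 20 high at the -x end to 33 high at the +x end (26.4 in the middle). Origin: centre of the underside, z up. 0.1 kg
- soap_wedge: blue soap wedge, one of the two in the caddy (either may be on either side): 52 (x) x 42 (y, upright parallel sides to grip), flat underside; its flat top climbs at 12 degrees from 16 at the -x end to 27 at the +x end. Origin: centre of the underside. It lies on the caddy's floor, so is tilted with it; its +x end is up the slope. About 0.05 kg
- wedge_top (a point): middle of the blue wedge's sloping top, 21.5 above its origin along its z
- soap_nose: pink soap end, the other one in the caddy: 52 (x) x 38 (y, upright parallel sides to grip) x 24 high; flat underside from x = -26 to 18, with an undercut nose beyond, to x = 26, 8 above the underside. Origin: on the underside's plane, mid-way along the 52. It lies on the caddy's floor, tilted with it, its +x end up the slope. About 0.045 kg
- moka_base: stainless moka pot base, 80 dia x 72 high, stands on the rack's deck; bystander
- brush: green plastic scrubbing brush with pale bristles, about 190 long, lies on the rack's deck; bystander
- cup: white espresso cup with handle, 60 dia x 55 high; bystander
- detergent: green bottle, 60 dia x 190 high; bystander
- glass: drinking glass, 66 dia x 100 high; bystander
- spoon: steel teaspoon, 130 long; bystander
- jar: amber jar, 70 dia x 90 high; bystander

How it is judged:
On the way, in this order (a step that is already met when the one before it is completed fails the run):
1. the blue wedge rests on the big soap end, released and still (contact force between soap_wedge and soap_big above 0.05 N and horizontal distance between soap_wedge and soap_big below 0.018 m and angle between soap_wedge's own z axis and vertical below 0.28 rad and contact force between soap_wedge and saucer below 0.005 N and linear speed of soap_wedge below 0.03 m/s and angular speed of soap_wedge below 0.3 rad/s and contact force between the fingers and soap_wedge below 0.05 N), for 0.3 s.
2. the pink soap end rests level on the blue wedge, released and still (contact force between soap_nose and soap_wedge above 0.05 N and horizontal distance between soap_nose and wedge_top below 0.016 m and angle between soap_nose's own z axis and vertical below 0.12 rad and contact force between soap_nose and soap_big below 0.005 N and contact force between soap_nose and saucer below 0.005 N and linear speed of soap_nose below 0.03 m/s and angular speed of soap_nose below 0.3 rad/s and contact force between the fingers and soap_nose below 0.05 N), for 0.3 s.
3. the caddy has snapped shut (value of joint caddy below 0.04 rad), for 0.2 s.
At the end, for the whole second after the job is handed in: Big end flat on the level saucer (25 mm); blue wedge on it, centres within 18 mm, tilt under 16 deg; pink end touching only the wedge, within 16 mm of the middle of its top, level to 7 deg (needs the wedge the right way round); all released and still; caddy within 0.04 rad of shut (contact force between soap_big and saucer above 0.05 N and angle between soap_big's own z axis and vertical below 0.07 rad and horizontal distance between soap_big and saucer below 0.025 m and angle between saucer's own z axis and vertical below 0.05 rad and contact force between soap_wedge and soap_big above 0.05 N and horizontal distance between soap_wedge and soap_big below 0.018 m and angle between soap_wedge's own z axis and vertical below 0.28 rad and contact force between each of soap_wedge, soap_nose and saucer below 0.005 N and linear speed of each of soap_wedge, soap_nose below 0.03 m/s and angular speed of each of soap_wedge, soap_nose below 0.3 rad/s and contact force between soap_nose and soap_wedge above 0.05 N and horizontal distance between soap_nose and wedge_top below 0.016 m and angle between soap_nose's own z axis and vertical below 0.12 rad and contact force between soap_nose and soap_big below 0.005 N and value of joint caddy below 0.04 rad).
It fails at once if a soap end is dropped (falls freely faster than 0.6 m/s, from about 2 cm) ((linear speed of soap_wedge above 0.6 m/s and contact force between the fingers and soap_wedge below 0.01 N) or (linear speed of soap_nose above 0.6 m/s and contact force between the fingers and soap_nose below 0.01 N)).
It fails at once if the saucer is pushed more than 40 mm (distance of saucer from where it was at the start of the episode above 0.04 m).
It fails at once if a bystander is moved more than 30 mm (distance of any of moka_base, brush, cup, detergent, glass, spoon, jar from where it was at the start of the episode above 0.03 m).
It also fails if it takes over 64 s, if anything falls off the work surface, if the arm or the gripper's body presses on something with over 40 N, if the wrist force passes 120 N, or if a joint passes its speed limit or range.

## Working session

There is one attempt and no reset: what is moved stays moved. The work goes in short steps, Python scripts to look and compute and a tool call to move; the robot and the scene stay as the last step left them, time stands still between calls to the robot, and variables do not carry over. Pictures are saved under pics/ and viewed, at most 10 in all, crops included, and the job is handed in when it is done.

Besides the shell and the picture viewer there is one more tool, called after ">>>" as name(argument=value, ...) on one line, values as JSON. play_rows: Moves the arm, as the interface text tells. Its arguments: {"type":"object","properties":{"linear":{"type":"array","items":{"type":"array","items":{"type":"number"}}},"turn":{"type":"array","items":{"type":"number"}},"hand":{"type":"number"}},"required":["linear","turn"]}

```bash
mkdir -p pics
cat > h.py <<'E'
from plant import *
import numpy as np, cv2, json
from scipy.spatial.transform import Rotation as R
def save(n,im): cv2.imwrite('pics/'+n+'.png', cv2.cvtColor(im,cv2.COLOR_RGB2BGR))
E
python3 - <<'E'
from h import *
s=state(); print({k:np.round(v,3).tolist() for k,v in s.items()})
ims=[grab_frame(n) for n in ('side','top')]
print(state()['time'])
save('a',np.vstack(ims)[:, :]) if 0 else None
for n,i in zip(('side','top'),ims): save(n+'0',i)
for n in ('side','top','wrist'):
    print(n,{k:np.round(v,4).tolist() for k,v in camera_info(n).items()})
E
```

```text
{'time': 0.0, 'joint_pos': [1.085, 0.053, 1.614, -0.0, 1.476, -0.119], 'joint_vel': [-0.001, -0.001, -0.0, -0.0, 0.001, 0.001], 'joint_efforts': [0.001, -39.369, -37.018, -0.0, 0.007, 0.0], 'tool_pos': [0.224, 0.583, 0.23], 'tool_rot': [-0.0, 0.182, 0.983, -0.001], 'contact_force': [-0.144, 0.506, -1.105], 'ft_torque': [0.04, 0.054, -0.03], 'grasp_force': 0.0, 'gripper_width': 0.996}
0.1
side {'camera_matrix': [[393.6962, 0.0, 259.9146], [0.0, 393.6962, 184.8763], [0.0, 0.0, 1.0]], 'distortion': [-0.0303, 0.0, 0.0, 0.0, 0.0], 'origin': [0.4478, -0.6655, 0.9125], 'attitude': [-0.3207, 0.9425, -0.0853, 0.0387]}
top {'camera_matrix': [[355.3984, 0.0, 257.1147], [0.0, 355.3984, 187.3608], [0.0, 0.0, 1.0]], 'distortion': [-0.0657, 0.0, 0.0, 0.0, 0.0], 'origin': [0.3843, -0.0406, 1.1864], 'attitude': [0.0561, -0.7048, 0.705, -0.055]}
wrist {'camera_matrix': [[275.1675, 0.0, 254.3587], [0.0, 275.1675, 189.8368], [0.0, 0.0, 1.0]], 'distortion': [-0.0675, 0.0, 0.0, 0.0, 0.0], 'mount': [[0.0001, -0.96, -0.2801, 0.0717], [1.0, 0.0004, -0.0011, -0.0005], [0.0012, -0.2801, 0.96, -0.1423], [0.0, 0.0, 0.0, 1.0]]}
```

View pics/side0.png

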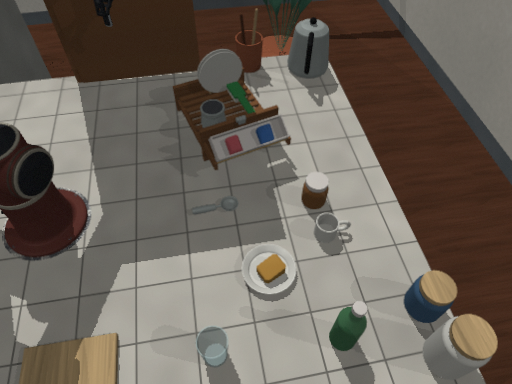

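View pics/top0.png

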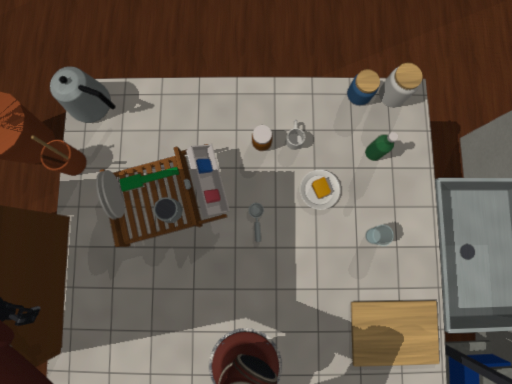

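Side view: the caddy is at about (250,138) with pink (233,144) on its left and blue (265,133) on its right. The saucer with the honey soap is at (270,268), the spoon at (215,205), the jar at (315,190) and the cup at (328,228). Top view: blue at (204,165), pink (211,196), saucer (321,188), and the gripper is at far left.

```bash
cat >> h.py <<'E'
def cam(n,s=None):
    c=camera_info(n);K=np.array(c['camera_matrix']);D=np.array(c['distortion'])
    q=lambda a:R.from_quat([a[1],a[2],a[3],a[0]]).as_matrix()
    if n=='wrist':
        s=s or state();M=np.array(c['mount']);Rt=q(s['tool_rot'])
        return K,D,Rt@M[:3,:3],Rt@M[:3,3]+np.array(s['tool_pos'])
    return K,D,q(c['attitude']),np.array(c['origin'])
def ray(c,uv):
    K,D,A,o=c;p=cv2.undistortPoints(np.float64(uv).reshape(-1,1,2),K,D).reshape(-1,2)
    d=np.c_[p,np.ones(len(p))]@A.T;return o,d/np.linalg.norm(d,axis=1)[:,None]
def onz(c,uv,z):
    o,d=ray(c,uv);return o+d*((z-o[2])/d[:,2])[:,None]
def tri(rays):
    A=0;b=0
    for o,d in rays:
        P=np.eye(3)-np.outer(d,d);A=A+P;b=b+P@o
    x=np.linalg.solve(A,b);return x,max(np.linalg.norm((np.eye(3)-np.outer(d,d))@(x-o)) for o,d in rays)
def proj(c,X):
    K,D,A,o=c;r=cv2.Rodrigues(A.T)[0];return cv2.projectPoints(np.float64(X).reshape(-1,1,3),r,-A.T@o,K,D)[0].reshape(-1,2)
def quad(m):
    k=np.argwhere(m)[:,::-1].astype(np.float32);return cv2.minAreaRect(k)
E
python3 - <<'E'
from h import *
for n in ('side','top'): grab_frame(n)
for t in ['soap_big','soap_wedge','soap_nose','saucer','caddy','cup','jar','spoon','glass','detergent','moka_base']:
    r=[];o=[]
    for n in ('side','top'):
        z=trace(n,t)
        if z: z=z[0];o.append((round(z['p'],2),np.round(z['location']).tolist(),int(z['region'].sum())));a,d=ray(cam(n),z['location']);r.append((a,d[0]))
    if len(r)==2: x,e=tri(r);print(t,o,np.round(x,3),round(e,4))
    else: print(t,o)
E
```

```text
soap_big [(0.73, [268.0, 271.0], 599)]
soap_wedge [(0.34, [264.0, 132.0], 297), (0.52, [203.0, 162.0], 209)] [0.63  0.128 0.11 ] 0.0061
soap_nose [(0.59, [235.0, 142.0], 231), (0.68, [212.0, 193.0], 190)] [0.537 0.097 0.114] 0.0006
saucer [(0.7, [328.0, 230.0], 666), (0.77, [314.0, 194.0], 1016)] [ 0.612 -0.229  0.151] 0.085
caddy [(0.87, [247.0, 134.0], 1501), (0.77, [209.0, 182.0], 1670)] [0.569 0.106 0.13 ] 0.0013
cup [(0.89, [325.0, 231.0], 687), (0.63, [295.0, 143.0], 317)] [ 0.729 -0.167  0.012] 0.0064
jar [(0.81, [314.0, 189.0], 809), (0.84, [262.0, 139.0], 428)] [ 0.728 -0.056  0.052] 0.0014
spoon [(0.82, [225.0, 205.0], 406), (0.76, [257.0, 216.0], 289)] [ 0.479 -0.037  0.012] 0.0058
glass [(0.76, [213.0, 344.0], 1033), (0.88, [378.0, 234.0], 433)] [ 0.412 -0.419  0.069] 0.0003
detergent [(0.82, [347.0, 327.0], 1208)]
moka_base [(0.74, [210.0, 112.0], 517), (0.72, [168.0, 208.0], 580)] [0.484 0.231 0.117] 0.005
```

>>> play_rows(linear=[[0.02, -0.04, 0.014], [0.02, -0.04, 0.014], [0.02, -0.04, 0.014], [0.02, -0.04, 0.014], [0.02, -0.04, 0.014], [0.02, -0.04, 0.014], [0.02, -0.04, 0.014], [0.02, -0.04, 0.014]], turn=[-4, -4, -4, -4, -4, -4, -4, -4])

```text
time: 2.3
tool_pos: [0.3845, 0.2621, 0.344]
tool_rot: [0.0, 0.447, 0.894, 0.0]
contact_force: [0.3, 0.3, 0.1]
gripper_width: 1.0
grasp_force: 0.0
```

>>> play_rows(linear=[[0.0245, -0.015, 0], [0.0245, -0.015, 0], [0.0245, -0.015, 0], [0.0245, -0.015, 0], [0.0245, -0.015, 0], [0.0245, -0.015, 0], [0.0245, -0.015, 0], [0.0245, -0.015, 0]], turn=[-3, -3, -3, -3, -3, -3, -3, -4])

```text
time: 3.3
tool_pos: [0.5809, 0.1429, 0.3433]
tool_rot: [0.0, 0.63, 0.776, 0.0]
contact_force: [0.2, 0.3, 0.2]
gripper_width: 1.001
grasp_force: 0.0
```

Run:
```python
from h import *
s=state();print(np.round(s['tool_pos'],4),np.round(s['tool_rot'],4),s['time'])
im=grab_frame('wrist');save('w1',im)
import pickle
out={}
for t in ['soap_wedge','soap_nose','caddy']:
    z=trace('wrist',t)[:1];out[t]=z
    for a in z: print(t,round(a['p'],2),np.round(a['location']),a['region'].sum(),quad(a['region']))
pickle.dump((s,out,im),open('w1.pkl','wb'))
```

```text
[0.5809 0.1429 0.3433] [0.000e+00 6.303e-01 7.764e-01 1.000e-04] 3.3
soap_wedge 0.69 [286. 182.] 569 ((284.0, 180.5), (32.0, 19.0), -0.0)
soap_nose 0.96 [214. 185.] 513 ((214.5, 184.5), (19.0, 29.0), 90.0)
caddy 0.68 [252. 177.] 8272 ((249.61865234375, 179.90843200683594), (59.731143951416016, 168.2891387939453), 86.02750396728516)
```

View pics/w1.png

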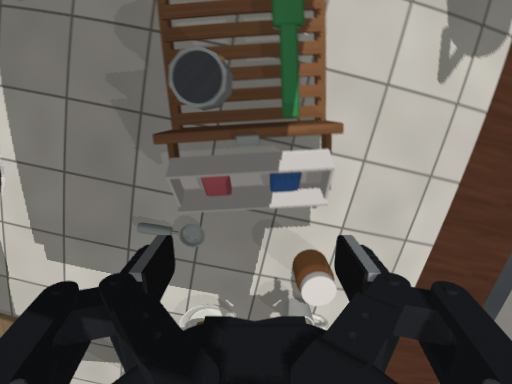

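The wrist view shows the caddy at cols 168–333, rows 152–210, with pink at (217,185) and blue at (285,182). The end-board line slopes 3.4° in the image, so the hinge yaw is about 15°. I'll take two closer views.

>>> play_rows(linear=[[-0.02, -0.01, -0.05], [-0.02, -0.01, -0.05], [0, 0, 0]], turn=[2, 1.4, 0])

```text
time: 3.88
tool_pos: [0.5347, 0.1234, 0.2363]
tool_rot: [-0.005, 0.606, 0.796, -0.004]
contact_force: [0.9, -0.1, 0.1]
gripper_width: 0.998
grasp_force: 0.0
```

```bash
cat >> h.py <<'E'
import pickle
from scipy.optimize import minimize
def snap(tag,things,n='wrist'):
    s=state();im=grab_frame(n);o={}
    for t in things:
        z=trace(n,t);o[t]=z[0] if z else None
        if z:print(tag,t,round(z[0]['p'],2),np.round(z[0]['location']),z[0]['region'].sum())
        else:print(tag,t,'none')
    save(tag,im);pickle.dump((cam(n,s),im,o),open(tag+'.pkl','wb'));print(np.round(s['tool_pos'],4),s['time'])
V={}
V['soap_wedge']=np.array([[x,y,z] for x,h in((-26,16),(26,27)) for y in(-21,21) for z in(0,h)])/1e3
V['soap_big']=np.array([[x,y,z] for x,h in((-30,20),(30,33)) for y in(-24,24) for z in(0,h)])/1e3
V['soap_nose']=np.array([[x,y,z] for x,z in((-26,0),(18,0),(26,8),(26,24),(-26,24)) for y in(-19,19)])/1e3
E
python3 -c "
from h import *
snap('w2',['soap_wedge','soap_nose','caddy'])"
```

```text
w2 soap_wedge 0.59 [340. 203.] 932
w2 soap_nose 0.87 [248. 200.] 865
w2 caddy 0.76 [295. 195.] 14777
[0.5347 0.1234 0.2363] 3.875
```

>>> play_rows(linear=[[0.04, 0, 0], [0.04, 0, 0], [0, 0, 0]], turn=[0, 0, 0])

```text
time: 4.45
tool_pos: [0.6241, 0.1237, 0.2465]
tool_rot: [0.002, 0.606, 0.795, 0.002]
contact_force: [0.1, 0.5, 0.9]
gripper_width: 0.997
grasp_force: 0.0
```

Run:
```python
from h import *
snap('w3',['soap_wedge','soap_nose','caddy'])
a=[pickle.load(open(f'w{i}.pkl','rb'))[1] for i in (2,3)]
p=np.hstack([x[60:300,80:460] for x in a]);save('w23',p)
for i in(2,3):
    c,im,o=pickle.load(open(f'w{i}.pkl','rb'))
    for t in('soap_wedge','soap_nose'):
        l=np.int32(o[t]['location']);print(t,im[l[1],l[0]])
```

```text
w3 soap_wedge 0.96 [258. 178.] 1050
w3 soap_nose 0.72 [168. 178.] 1011
w3 caddy 0.84 [212. 169.] 14469
[0.6241 0.1237 0.2465] 4.45
soap_wedge [ 42  70 113]
soap_nose [133  66  71]
soap_wedge [34 58 97]
soap_nose [111  54  59]
```

View pics/w23.png

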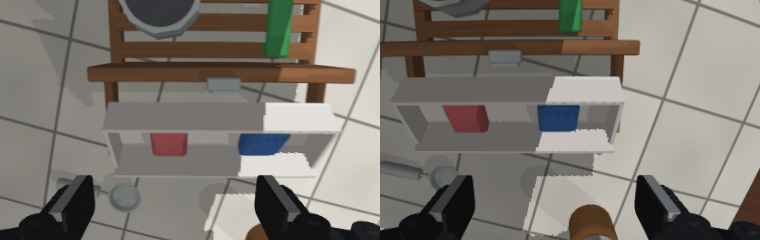

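The back wall hides the upper parts of the soaps from this side: blue at (340,203) and pink at (248,200) in w2 are cut off at the top. I'll look from farther out (-y).

>>> play_rows(linear=[[-0.008, -0.051, 0], [-0.008, -0.051, 0], [-0.008, -0.051, 0.003], [0, 0, 0], [0, 0, 0]], turn=[0, 0, 0, 0, 0])

```text
time: 5.28
tool_pos: [0.596, -0.0291, 0.2471]
tool_rot: [0.0, 0.606, 0.795, 0.001]
contact_force: [0.1, -0.3, -0.4]
gripper_width: 0.995
grasp_force: 0.0
```

```bash
python3 -c "
from h import *
snap('w4',['soap_wedge','soap_nose','caddy'])"
```

```text
w4 soap_wedge 0.69 [328.  28.] 2698
w4 soap_nose 0.83 [224.  31.] 2334
w4 caddy 0.62 [277.  42.] 13899
[ 0.596  -0.0291  0.2471] 5.275
```

>>> play_rows(linear=[[-0.04, 0, 0], [-0.04, 0, 0], [0, 0, 0], [0, 0, 0]], turn=[0, 0, 0, 0])

```text
time: 5.98
tool_pos: [0.5167, -0.0291, 0.2467]
tool_rot: [0.0, 0.606, 0.796, 0.0]
contact_force: [-0.3, 0.7, 0.5]
gripper_width: 1.002
grasp_force: 0.0
```

```bash
cat >> h.py <<'E'
def mask(im,o,t):
    h=cv2.cvtColor(im,cv2.COLOR_RGB2HSV).astype(int);H,S=h[...,0],h[...,1]
    c={'soap_wedge':(H>100)&(H<130)&(S>110),'soap_nose':((H<8)|(H>165))&(S>90),'soap_big':(H>8)&(H<26)&(S>110)}[t]
    near=cv2.dilate(o[t]['region'].astype(np.uint8),np.ones((15,15)))>0
    m=cv2.morphologyEx((c&near).astype(np.uint8),cv2.MORPH_OPEN,np.ones((3,3)))
    n,l,st,_=cv2.connectedComponentsWithStats(m);return (l==1+np.argmax(st[1:,4])).astype(np.uint8)
def pose(p,tilt): # tilt: +x end up
    return R.from_euler('z',p[3])*R.from_euler('y',-tilt)
def sil(c,t,p,tilt,S=4):
    X=pose(p,tilt).apply(V[t])+p[:3];u=proj(c,X);hl=cv2.convexHull(np.int32(np.round(u*S)).reshape(-1,1,2))
    m=np.zeros((384*S,512*S),np.uint8);cv2.fillConvexPoly(m,hl,1);return cv2.resize(m.astype(np.float32),(512,384),interpolation=cv2.INTER_AREA)
def fit(tags,t,p0,tilt,fixz=None):
    L=[]
    for g in tags:
        c,im,o=pickle.load(open(g+'.pkl','rb'));L.append((c,mask(im,o,t).astype(np.float32)))
    def f(q):
        p=np.array(q) if fixz is None else np.array([q[0],q[1],fixz,q[2]])
        e=0
        for c,m in L:
            s=sil(c,t,p,tilt);e+=1-np.minimum(s,m).sum()/max(1,np.maximum(s,m).sum())
        return e/len(L)
    p0=np.array(p0,float) if fixz is None else np.array([p0[0],p0[1],p0[3]])
    d=[.01,.01,.01,.15] if fixz is None else [.01,.01,.15]
    sx=np.vstack([p0]+[p0+np.eye(len(p0))[i]*d[i] for i in range(len(p0))])
    r=minimize(f,p0,method='Nelder-Mead',options=dict(initial_simplex=sx,xatol=1e-4,fatol=1e-4,maxiter=300))
    return r.x,r.fun
E
python3 - <<'E'
from h import *
snap('w5',['soap_wedge','soap_nose','caddy'])
a=[pickle.load(open(f'w{i}.pkl','rb'))[1] for i in (4,5)]
save('w45',np.hstack([x[0:240,60:460] for x in a]))
y=np.radians(105.2)
for t,p0 in(('soap_wedge',[.63,.128,.095,y]),('soap_nose',[.537,.097,.095,y])):
    x,e=fit(['w4','w5'],t,p0,.6);print(t,np.round(x,4),np.degrees(x[3]),e)
E
```

```text
w5 soap_wedge 0.94 [405.  53.] 2720
w5 soap_nose 0.78 [304.  55.] 2239
w5 caddy 0.67 [355.  50.] 16522
[ 0.5167 -0.0291  0.2467] 5.975
soap_wedge [0.6268 0.1366 0.0822 1.8563] 106.35909633148516 0.08739081025123596
soap_nose [0.5289 0.112  0.0777 1.8399] 105.41599609121235 0.1101546585559845
```

View pics/w45.png

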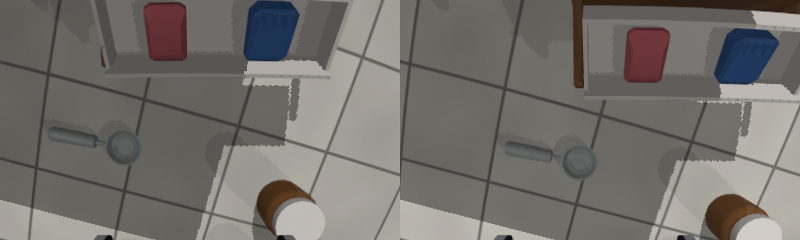

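w4/w5 (crops start at col 60) now show both soaps whole on the caddy floor. The front lip runs from (168,75) in w4, seen at (245,97) in w5. I'll check the heights against that edge.

Run:
```python
from h import *
c4,i4,o4=pickle.load(open('w4.pkl','rb'));c5,i5,o5=pickle.load(open('w5.pkl','rb'))
for t,o in(('4',o4),('5',o5)):
    m=o['caddy']['region'];k=np.argwhere(m)[:,::-1]
    print(t,'BL',k[np.argmin(k[:,0]-k[:,1]*1.0)],'BR',k[np.argmax(k[:,0]+1.0*k[:,1])])
def T(a,b):
    return tri([(lambda r:(r[0],r[1][0]))(ray(c4,a)),(lambda r:(r[0],r[1][0]))(ray(c5,b))])
print(T((168,77),(245,99)))
print('w4 lip',onz(c4,[(168,77),(388,79)],.107)); print('w5 lip',onz(c5,[(245,98),(455,101)],.107))
y=np.radians(105.5)
for t,p0 in(('soap_wedge',[.63,.128,.095,y]),('soap_nose',[.537,.097,.095,y])):
  for tags in(['w5'],['w4','w5']):
    for z in(.085,.092):
      x,e=fit(tags,t,p0,.6,z);print(t,tags,z,np.round(x,4),np.degrees(x[2]),round(e,3))
  ms=[mask(i,o,t) for i,o in((i4,o4),(i5,o5))];ce=[np.argwhere(m)[:,::-1].mean(0) for m in ms];print('cent',ce,T(*ce),[np.argwhere(m).min(0) for m in ms])
```

```text
4 BL [165  76] BR [390  78]
5 BL [245  97] BR [459 101]
(array([0.48519986, 0.04709282, 0.10061009]), np.float64(0.0003818743524446589))
w4 lip [[0.48721741 0.04729247 0.107     ]
 [0.69473801 0.10357133 0.107     ]]
w5 lip [[0.48521427 0.04745866 0.107     ]
 [0.69100296 0.10496425 0.107     ]]
soap_wedge ['w5'] 0.085 [0.6266 0.1348 1.8944] 108.54109812955278 0.101
soap_wedge ['w5'] 0.092 [0.6237 0.1327 1.9455] 111.46914337544248 0.139
soap_wedge ['w4', 'w5'] 0.085 [0.626  0.1355 1.841 ] 105.48289458641655 0.092
soap_wedge ['w4', 'w5'] 0.092 [0.6236 0.1337 1.827 ] 104.67921341287767 0.131
cent [array([329.49103809,  30.0690814 ]), array([404.43085938,  55.32148437])] (array([0.62615065, 0.13115093, 0.09941911]), np.float64(9.068830352566048e-05)) [array([  1, 304]), array([ 29, 375])]
soap_nose ['w5'] 0.085 [0.5298 0.109  1.8077] 103.57516490069258 0.144
soap_nose ['w5'] 0.092 [0.5288 0.1067 1.8268] 104.66582502044261 0.181
soap_nose ['w4', 'w5'] 0.085 [0.5286 0.1132 1.8336] 105.05944403921207 0.124
soap_nose ['w4', 'w5'] 0.092 [0.529  0.1123 1.8249] 104.55986546737586 0.155
cent [array([225.85670194,  30.45414462]), array([305.44465203,  53.92106492])] (array([0.53061509, 0.10324611, 0.10124557]), np.float64(2.2799139696657392e-05)) [array([  2, 204]), array([ 28, 284])]
```

Run:
```python
from h import *
a=np.radians(105.3);ux=np.array([np.cos(a),np.sin(a)]);uy=np.array([-ux[1],ux[0]])
O=np.array([.5823,.1005])
c=[pickle.load(open(f'w{i}.pkl','rb')) for i in(4,5)]
lip=np.array([[*(O-.0254*ux+k*.11*uy),.107] for k in(1,-1)])
for q in c: print('lip pred',proj(q[0],lip).round(1).tolist())
for t in('soap_wedge','soap_nose'):
    M=[mask(q[1],q[2],t).astype(np.float32) for q in c]
    print(t,'rows',[(np.where(m.any(1))[0][[0,-1]].tolist(),np.where(m.any(0))[0][[0,-1]].tolist()) for m in M])
    for s in(.030,.034,.038,.042):
        best=None
        for yy in np.arange(-.07,.071,.002):
            X,Z=.825*s-.0023,.0733+.565*s
            p=[*(O+X*ux+yy*uy),Z,a];S=[sil(q[0],t,p,.6) for q in c]
            e=[1-np.minimum(u,m).sum()/np.maximum(u,m).sum() for u,m in zip(S,M)]
            if best is None or sum(e)<best[0]: best=(sum(e),np.round(e,3),round(yy,3),[np.where((u>.5).any(1))[0][[0,-1]].tolist() for u in S],[np.where((u>.5).any(0))[0][[0,-1]].tolist() for u in S],np.round(p[:2],4))
        print(s,best)
```

```text
lip pred [[163.6, 76.2], [388.9, 77.6]]
lip pred [[242.6, 97.8], [458.4, 102.2]]
soap_wedge rows [([1, 60], [304, 358]), ([29, 83], [375, 437])]
0.03 (np.float32(0.24054044), array([0.1  , 0.141], dtype=float32), np.float64(-0.05), [[0, 60], [25, 83]], [[303, 361], [372, 442]], array([0.6246, 0.1353]))
0.034 (np.float32(0.35955346), array([0.137, 0.223], dtype=float32), np.float64(-0.05), [[0, 56], [20, 80]], [[303, 362], [374, 444]], array([0.6237, 0.1385]))
0.038 (np.float32(0.51803666), array([0.193, 0.325], dtype=float32), np.float64(-0.05), [[0, 52], [16, 76]], [[304, 363], [375, 446]], array([0.6229, 0.1417]))
0.042 (np.float32(0.6683396), array([0.249, 0.419], dtype=float32), np.float64(-0.05), [[0, 48], [11, 73]], [[304, 363], [376, 448]], array([0.622 , 0.1449]))
soap_nose rows [([2, 60], [204, 246]), ([28, 81], [284, 329])]
0.03 (np.float32(0.3350978), array([0.153, 0.182], dtype=float32), np.float64(0.048), [[0, 63], [25, 85]], [[202, 247], [284, 333]], array([0.5301, 0.1095]))
0.034 (np.float32(0.3203659), array([0.11 , 0.211], dtype=float32), np.float64(0.048), [[0, 59], [20, 81]], [[202, 247], [284, 334]], array([0.5292, 0.1127]))
0.038 (np.float32(0.47336125), array([0.165, 0.309], dtype=float32), np.float64(0.048), [[0, 55], [16, 78]], [[202, 247], [285, 335]], array([0.5283, 0.1159]))
0.042 (np.float32(0.62738454), array([0.224, 0.404], dtype=float32), np.float64(0.048), [[0, 51], [11, 74]], [[202, 247], [285, 336]], array([0.5275, 0.119 ]))
```

>>> play_rows(linear=[[0.0273, 0.0398, -0.01], [0.0273, 0.0398, -0.01], [0.0273, 0.0398, -0.01], [0.0273, 0.0398, -0.01], [0, 0, 0], [0, 0, 0]], turn=[0, 0, 0, 0, 0, 0], hand=0.06)

```text
time: 6.92
tool_pos: [0.6255, 0.1295, 0.2059]
tool_rot: [-0.0, 0.606, 0.795, -0.0]
contact_force: [-0.1, 0.6, 0.1]
gripper_width: 0.7
grasp_force: 0.0
```

Run:
```python
from h import *
s=state();print(np.round(s['tool_pos'],4),np.round(s['tool_rot'],4),s['gripper_width'])
# tool fingers vs soap in side view
snap('s1',['soap_wedge','soap_nose','caddy'],'side')
c,im,o=pickle.load(open('s1.pkl','rb'));save('s1c',cv2.resize(im[40:200,170:350],None,fx=4,fy=3.7))
```

```text
[0.6255 0.1295 0.2059] [-2.000e-04  6.060e-01  7.955e-01 -4.000e-04] 0.700172220518306
s1 soap_wedge 0.58 [265. 132.] 253
s1 soap_nose 0.71 [234. 143.] 203
s1 caddy 0.92 [249. 136.] 1527
[0.6255 0.1295 0.2059] 6.925
```

View pics/s1c.png

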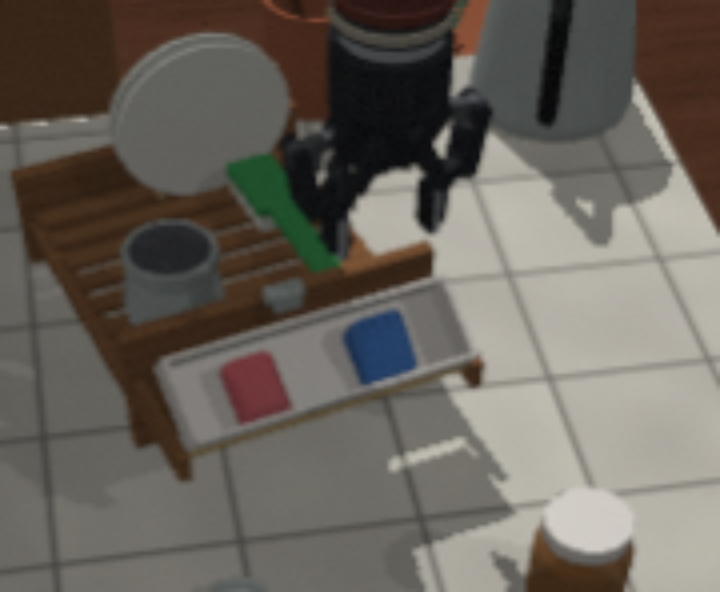

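The side crop shows the gripper straddling the line above the blue wedge, which is at (380,345) in the crop. Descending.

>>> play_rows(linear=[[0.0005, 0, -0.035], [0, 0, -0.035], [0, 0, -0.02], [0, 0, -0.009], [0, 0, -0.009], [0, 0, 0]], turn=[0, 0, 0, 0, 0, 0])

```text
time: 7.88
tool_pos: [0.626, 0.1296, 0.0985]
tool_rot: [0.0, 0.606, 0.795, 0.0]
contact_force: [0.6, -0.0, -0.4]
gripper_width: 0.702
grasp_force: 0.0
```

>>> play_rows(linear=[[0, 0, 0], [0, 0, 0], [0, 0, 0], [0, 0, 0], [0, 0, 0], [0, 0, 0]], turn=[0, 0, 0, 0, 0, 0], hand=0.03)

```text
time: 8.62
tool_pos: [0.6268, 0.1298, 0.0997]
tool_rot: [0.001, 0.606, 0.795, 0.001]
contact_force: [0.4, 1.0, 5.3]
gripper_width: 0.479
grasp_force: 61.5
```

>>> play_rows(linear=[[0, 0, 0.01], [0, 0, 0.02], [0, 0, 0.03], [0, 0, 0.03], [0, 0, 0.01], [0, 0, 0]], turn=[0, 0, 0, 0, 0, 0])

```text
time: 9.38
tool_pos: [0.6262, 0.1297, 0.1993]
tool_rot: [0.001, 0.606, 0.795, 0.001]
contact_force: [-0.5, -0.3, -1.1]
gripper_width: 0.471
grasp_force: 71.9
```

>>> play_rows(linear=[[-0.005, -0.04, 0], [-0.005, -0.04, 0], [-0.005, -0.04, 0], [-0.005, -0.04, 0], [-0.005, -0.04, 0], [0, 0, 0], [0, 0, 0]], turn=[0, 0, 0, 0, 0, 0, 0])

```text
time: 10.25
tool_pos: [0.6002, -0.0698, 0.197]
tool_rot: [-0.001, 0.606, 0.795, -0.0]
contact_force: [0.8, 0.3, 0.2]
gripper_width: 0.473
grasp_force: 71.9
```

Run:
```python
from h import *
snap('s2',['soap_wedge','soap_nose','caddy'],'side')
snap('w6',['soap_wedge','soap_big','saucer'],'wrist')
c,im,o=pickle.load(open('s2.pkl','rb'));c6,i6,o6=pickle.load(open('w6.pkl','rb'))
a=cv2.resize(im[60:320,180:380],(400,520));save('sw2',np.hstack([a,cv2.resize(i6[100:384,100:420],(400,355))[:520] if 0 else np.pad(cv2.resize(i6[100:384,100:420],(400,355)),((0,165),(0,0),(0,0)))]))
```

```text
s2 soap_wedge 0.67 [272. 165.] 343
s2 soap_nose 0.55 [236. 141.] 224
s2 caddy 0.55 [225. 134.] 753
[ 0.6002 -0.0698  0.197 ] 10.25
w6 soap_wedge 0.61 [257. 240.] 5493
w6 soap_big 0.81 [215. 295.] 334
w6 saucer 0.74 [223. 281.] 1399
[ 0.6008 -0.0693  0.198 ] 10.45
```

View pics/sw2.png

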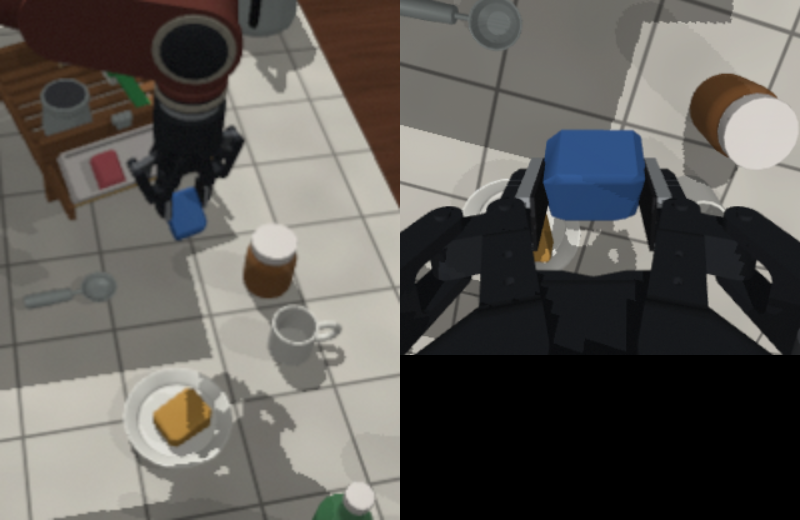

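The wedge is held in the jaws with its high end towards the rack, still tilted. The saucer is at (178,418) in the left crop and the tiles below the gripper are free. I'll flatten the wedge on the tiles first.

>>> play_rows(linear=[[0, 0, -0.05], [0, 0, -0.05], [0, 0, -0.045], [0, 0, -0.015], [0, 0, -0.008], [0, 0, -0.004], [0, 0, -0.004], [0, 0, 0]], turn=[0, 0, 0, 0, 0, 0, 0, 0])

```text
time: 11.65
tool_pos: [0.6014, -0.0705, 0.0231]
tool_rot: [0.001, 0.606, 0.795, 0.0]
contact_force: [-0.4, 0.5, -0.9]
gripper_width: 0.473
grasp_force: 71.9
```

>>> play_rows(linear=[[0, 0, -0.002], [0, 0, -0.002], [0, 0, 0]], turn=[0, 0, 0])

```text
time: 12.02
tool_pos: [0.6017, -0.0703, 0.022]
tool_rot: [0.0, 0.606, 0.795, 0.0]
contact_force: [-8.2, 2.7, 17.0]
gripper_width: 0.473
grasp_force: 73.9
```

>>> play_rows(linear=[[0, 0, -0.002], [0, 0, -0.002], [0, 0, -0.002], [0, 0, 0], [0, 0, 0]], turn=[0, 0, 0, 0, 0])

```text
time: 12.65
tool_pos: [0.6042, -0.0703, 0.0209]
tool_rot: [0.002, 0.606, 0.796, 0.001]
contact_force: [-14.8, 7.1, 36.6]
gripper_width: 0.477
grasp_force: 76.4
```

>>> play_rows(linear=[[0, 0, 0.003], [0, 0, 0.002], [0, 0, 0]], turn=[0, 0, 0])

```text
time: 13.02
tool_pos: [0.6042, -0.0707, 0.0216]
tool_rot: [0.003, 0.606, 0.795, 0.002]
contact_force: [-0.6, 2.8, 10.7]
gripper_width: 0.478
grasp_force: 73.3
```

>>> play_rows(linear=[[0, 0, 0], [0, 0, 0], [0, 0, 0], [0, 0, 0]], turn=[0, 0, 0, 0], hand=0.046)

```text
time: 13.52
tool_pos: [0.6005, -0.0704, 0.0169]
tool_rot: [-0.0, 0.606, 0.795, -0.0]
contact_force: [0.5, 0.6, 0.0]
gripper_width: 0.535
grasp_force: 0.1
```

>>> play_rows(linear=[[0, 0, 0.06], [0, -0.02, 0.06], [0, -0.02, 0.04], [0, 0, 0], [0, 0, 0]], turn=[0, 0, 0, 0, 0], hand=0.07)

```text
time: 14.15
tool_pos: [0.6002, -0.1099, 0.1755]
tool_rot: [-0.001, 0.606, 0.795, -0.0]
contact_force: [0.9, 0.3, -0.2]
gripper_width: 0.819
grasp_force: 0.0
```

Run:
```python
from h import *
snap('w7',['soap_wedge','soap_big','saucer'],'wrist')
snap('s3',['soap_wedge','soap_big'],'side')
c,im,o=pickle.load(open('s3.pkl','rb'));c6,i6,o6=pickle.load(open('w7.pkl','rb'))
save('sw3',np.hstack([cv2.resize(im[100:320,200:360],(400,550)),np.pad(cv2.resize(i6[100:384,100:420],(400,355)),((0,195),(0,0),(0,0)))]))
for t0 in(105.5,):
    x,e=fit(['w7','s3'],'soap_wedge',[.60,-.06,0,np.radians(t0)],0,0.);print(np.round(x,4),np.degrees(x[2]),e)
```

```text
w7 soap_wedge 0.84 [264. 140.] 1773
w7 soap_big 0.77 [207. 276.] 1691
w7 saucer 0.7 [220. 250.] 3522
[ 0.6002 -0.1099  0.1755] 14.15
s3 soap_wedge 0.65 [269. 206.] 292
s3 soap_big 0.55 [268. 270.] 532
[ 0.5997 -0.1094  0.1743] 14.35
[ 0.5976 -0.069   1.9529] 111.8939504998391 0.1610931158065796
```

View pics/sw3.png

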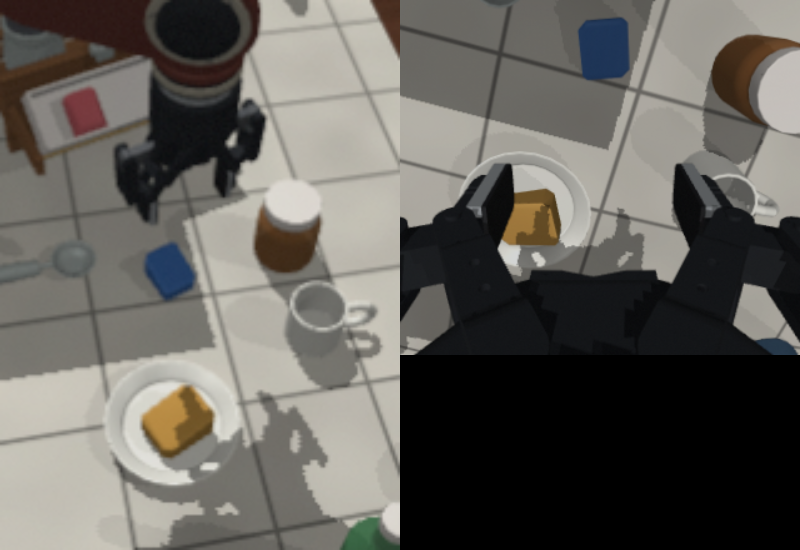

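The wedge lies flat and upright at (605,48) in the right crop (full frame (264,140)). The honey soap is on the saucer at (530,217) in the crop. Next I'll take two views of the saucer to get the soap's slope direction.

>>> play_rows(linear=[[-0.025, -0.04, 0.01], [-0.025, -0.04, 0.005], [0, 0, 0], [0, 0, 0]], turn=[0, 0, 0, 0], hand=0.085)

```text
time: 15.0
tool_pos: [0.5509, -0.1898, 0.1913]
tool_rot: [-0.0, 0.606, 0.795, 0.0]
contact_force: [-0.1, -0.2, 0.8]
gripper_width: 0.995
grasp_force: 0.0
```

```bash
python3 -c "
from h import *
snap('w8',['soap_wedge','soap_big','saucer'])"
```

```text
w8 soap_wedge 0.83 [325.  78.] 1971
w8 soap_big 0.56 [257. 222.] 2079
w8 saucer 0.61 [251. 199.] 6665
[ 0.5509 -0.1898  0.1913] 15.0
```

>>> play_rows(linear=[[0.04, -0.01, 0], [0.04, -0.01, 0], [0, 0, 0], [0, 0, 0]], turn=[0, 0, 0, 0])

```text
time: 15.7
tool_pos: [0.6305, -0.2094, 0.191]
tool_rot: [-0.001, 0.606, 0.796, -0.0]
contact_force: [-0.4, 0.0, 0.8]
gripper_width: 0.999
grasp_force: 0.0
```

Run:
```python
from h import *
snap('w9',['soap_wedge','soap_big','saucer'])
a=[pickle.load(open(f'w{i}.pkl','rb')) for i in(8,9)]
save('w89',np.hstack([q[1][60:300,60:460] for q in a]))
try:
  for yw in np.radians([0,45,90,135,180,225,270,315]):
    x,e=fit(['w8','w9'],'soap_big',[.57,-.24,.005,yw],0,.005);print(np.degrees(yw),np.round(x,4),np.degrees(x[2])%360,round(e,4))
  x,e=fit(['w8','w9'],'soap_wedge',[.6,-.065,0,1.84],0,.0);print(np.round(x,4),np.degrees(x[2])%360,round(e,4))
  x,e=fit(['w8','w9'],'soap_wedge',[.6,-.065,0,1.84+3.14],0,.0);print(np.round(x,4),np.degrees(x[2])%360,round(e,4))
  x,e=fit(['w8','w9'],'soap_wedge',[.6,-.065,0,1.84],0);print(np.round(x,4),np.degrees(x[3])%360,round(e,4))
except Exception as ex: print(ex)
```

```text
w9 soap_wedge 0.79 [261.  37.] 2245
w9 soap_big 0.93 [198. 190.] 2190
w9 saucer 0.65 [192. 168.] 7344
[ 0.6305 -0.2094  0.191 ] 15.7
0.0 [ 0.5689 -0.2517  0.4426] 25.361006112986797 0.0931
45.0 [ 0.5691 -0.2514  0.429 ] 24.58034550926411 0.0941
90.0 [ 0.5717 -0.2527  2.2142] 126.86307994661998 0.2177
135.0 [ 0.5719 -0.2532  2.2086] 126.54475785644641 0.218
180.0 [ 0.5704 -0.2513  3.5019] 200.64181555381774 0.1396
225.0 [ 0.5708 -0.2516  3.5025] 200.6807367178489 0.1395
270.0 [ 0.5681 -0.2501  5.4368] 311.50687042216646 0.2685
315.0 [ 0.5689 -0.2509  5.5303] 316.8643359103565 0.2662
[ 0.5979 -0.07    1.9292] 110.53565538603813 0.0911
[ 0.5979 -0.0688  5.0688] 290.42013208689605 0.0853
[ 0.5983 -0.0692 -0.0051  1.9146] 109.69892993713086 0.0717
```

View pics/w89.png

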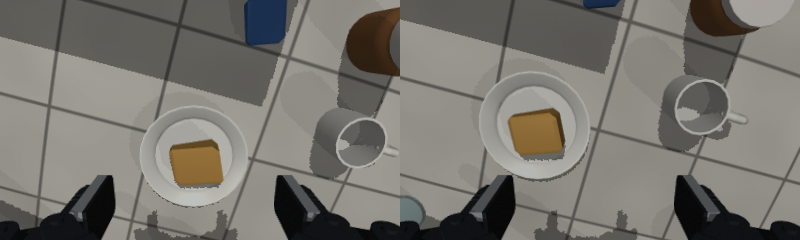

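Both views show the honey soap at about (195,165) in w8 and (535,135) in w9, with its right-hand end looking larger, which means nearer and higher. The fit agrees: yaw 25° with high end towards +x (residual 0.093, against 0.14 for the reverse). I'll cross-check with the other images while moving over to the wedge.

>>> play_rows(linear=[[-0.011, 0.0467, -0.02], [-0.011, 0.0467, -0.03], [-0.0105, 0.0467, -0.04], [0, 0, 0], [0, 0, 0]], turn=[1.5, 1.5, 1.5, 0, 0], hand=0.06)

```text
time: 16.52
tool_pos: [0.5986, -0.0703, 0.1025]
tool_rot: [0.001, 0.574, 0.819, 0.0]
contact_force: [0.8, 0.0, 0.9]
gripper_width: 0.7
grasp_force: 0.0
```

Run:
```python
from h import *
s=state();print(np.round(s['tool_pos'],4),np.round(s['tool_rot'],4),np.round(s['joint_pos'],3))
snap('s4',['soap_big','soap_wedge'],'side');snap('t4',['soap_big','saucer'],'top')
for tags in(['s3'],['s4'],['w7'],['w8'],['w9'],['w8','w9','s4']):
  for yw in(.436,.436+np.pi):
    try:x,e=fit(tags,'soap_big',[.569,-.2515,.005,yw],0,.005);print(tags,np.round(x,4),np.degrees(x[2])%360,round(e,4))
    except Exception as ex:print(tags,ex)
for g in('w8','w9'):
    c,im,o=pickle.load(open(g+'.pkl','rb'));u,_=cv2.minEnclosingCircle(np.argwhere(o['saucer']['region'])[:,::-1].astype(np.float32).reshape(-1,1,2));print('saucer',onz(c,[u],.017))
```

```text
[ 0.5986 -0.0703  0.1025] [8.000e-04 5.743e-01 8.186e-01 1.000e-04] [-0.24   0.111  1.774 -0.     1.255 -0.587]
s4 soap_big 0.96 [270. 269.] 587
s4 soap_wedge 0.69 [268. 208.] 348
[ 0.5986 -0.0703  0.1025] 16.525
t4 soap_big 0.54 [320. 191.] 281
t4 saucer 0.77 [313. 193.] 843
[ 0.5997 -0.0714  0.1036] 16.675
['s3'] [ 0.569  -0.2515  0.4338] 24.85467834399005 0.1464
['s3'] [ 0.5718 -0.2499  3.5746] 204.80710865111251 0.1207
['s4'] [ 0.569  -0.2515  0.436 ] 24.98095986770389 0.1375
['s4'] [ 0.5715 -0.2494  3.5803] 205.13536538728783 0.1163
['w7'] [ 0.5701 -0.2508  0.3975] 22.772685032303848 0.255
['w7'] [ 0.5797 -0.2472  3.1737] 181.84134255010957 0.262
['w8'] [ 0.5692 -0.2517  0.4672] 26.769678464984334 0.0866
['w8'] [ 0.5704 -0.2516  3.505 ] 200.81908594214198 0.1195
['w9'] [ 0.5692 -0.252   0.4555] 26.100219058139395 0.0962
['w9'] [ 0.571  -0.2507  3.459 ] 198.18481235549316 0.1577
['w8', 'w9', 's4'] [ 0.5691 -0.2515  0.434 ] 24.868721215279606 0.1077
['w8', 'w9', 's4'] [ 0.5715 -0.2509  3.5435] 203.02580994105458 0.1378
saucer [[ 0.5631     -0.24394667  0.017     ]]
saucer [[ 0.56427693 -0.24223824  0.017     ]]
```

Run:
```python
from h import *
Q=[]
for g in('w8','w9'):
    c,im,o=pickle.load(open(g+'.pkl','rb'));m=mask(im,o,'soap_big')
    v=cv2.cvtColor(im,cv2.COLOR_RGB2HSV)[...,2];th,_=cv2.threshold(v[m>0].reshape(-1,1),0,255,cv2.THRESH_OTSU)
    b=((v>th)&(m>0)).astype(np.uint8);b=cv2.morphologyEx(b,cv2.MORPH_CLOSE,np.ones((5,5)))
    ct=max(cv2.findContours(b,cv2.RETR_EXTERNAL,cv2.CHAIN_APPROX_NONE)[0],key=cv2.contourArea)
    q=cv2.approxPolyN(ct,4).reshape(-1,2).astype(float);q=q[np.argsort(np.arctan2(*(q-q.mean(0)).T[::-1]))]
    print(g,th,m.sum(),b.sum(),q.tolist(),'edges',np.linalg.norm(q-np.roll(q,-1,0),axis=1).round(1));Q.append((c,q))
    for r in v[::4,::4][o['soap_big']['region'][::4,::4].any(1)][:, o['soap_big']['region'][::4,::4].any(0)]: print(*r)
for a,b in zip(Q[0][1],Q[1][1]):
    r=[(lambda r:(r[0],r[1][0]))(ray(k[0],p)) for k,p in((Q[0],a),(Q[1],b))];print(tri(r))
```

```text
w8 119.0 2004 1731 [[228.0, 210.0], [278.0, 206.0], [283.0, 242.0], [236.0, 245.0]] edges [50.2 36.3 47.1 35.9]
166 165 166 166 165 166 166 142 116 100 108 177 177
163 132 108 95 94 95 94 94 95 95 94 92 176
94 94 95 107 116 136 141 143 151 151 151 82 177
144 148 148 148 148 147 148 147 147 148 148 148 177
134 145 145 146 146 147 146 146 146 146 146 145 164
129 144 144 144 144 144 145 145 145 145 146 144 150
125 143 143 143 142 144 144 143 143 144 144 144 145
116 142 143 143 143 142 142 142 142 143 143 143 143
170 139 141 141 141 141 141 141 142 142 141 142 143
177 137 140 141 140 140 140 140 140 140 140 140 143
178 130 139 139 138 139 139 139 139 139 139 139 139
170 173 121 126 125 121 116 116 114 109 102 96 122
w9 108.0 2110 1845 [[167.0, 177.0], [214.0, 172.0], [223.0, 212.0], [176.0, 215.0]] edges [47.3 41.  47.1 39.1]
162 161 160 160 161 160 160 160 160 149 131 103 170 170 170
161 161 160 144 127 106 89 90 90 91 107 88 85 169 169
162 101 106 125 133 143 145 144 146 146 146 142 74 123 170
136 143 144 144 145 145 145 146 146 146 147 143 122 73 169
131 142 143 143 143 144 145 144 144 144 145 144 132 64 169
154 137 141 141 141 142 143 142 142 143 144 144 136 65 169
160 129 140 140 139 141 140 140 141 141 142 142 137 65 169
164 122 138 138 139 138 138 139 139 140 140 140 136 74 124
171 136 137 137 137 138 137 137 137 137 138 138 136 126 75
170 167 133 137 136 136 136 136 136 135 136 136 136 134 125
171 170 129 135 135 135 134 135 135 134 135 135 134 131 110
156 173 164 132 131 129 128 126 124 123 120 119 113 106 118
(array([ 0.53144978, -0.24207976,  0.021073  ]), np.float64(0.0006115925691408759))
(array([ 0.58524895, -0.2167032 ,  0.03707297]), np.float64(0.00010814656979213562))
(array([ 0.60585359, -0.26223503,  0.03023411]), np.float64(0.0004110548429123477))
(array([ 0.55189466, -0.28340586,  0.02577614]), np.float64(0.00010306617727155824))
```

The corner triangulation agrees: the +x end stands 10 mm or more higher, yaw is about 25°, and the centre is (0.569,−0.251). Now gripping the flat wedge.

>>> play_rows(linear=[[0, 0.0005, -0.035], [0, 0, -0.03], [0, 0, -0.018], [0, 0, -0.008], [0, 0, -0.0035], [0, 0, 0], [0, 0, 0]], turn=[0, 0, 0, 0, 0, 0, 0])

```text
time: 17.7
tool_pos: [0.5991, -0.0697, 0.0082]
tool_rot: [0.001, 0.574, 0.819, 0.0]
contact_force: [-0.3, -0.4, -0.0]
gripper_width: 0.703
grasp_force: 0.0
```

>>> play_rows(linear=[[0, 0, 0], [0, 0, 0], [0, 0, 0], [0, 0, 0], [0, 0, 0]], turn=[0, 0, 0, 0, 0], hand=0.03)

```text
time: 18.32
tool_pos: [0.5992, -0.0697, 0.0082]
tool_rot: [0.001, 0.574, 0.819, 0.0]
contact_force: [0.0, -0.6, 5.2]
gripper_width: 0.472
grasp_force: 62.1
```

>>> play_rows(linear=[[0, 0, 0.02], [0, 0, 0.04], [0, -0.01, 0.04], [0, -0.02, 0], [0, -0.02, 0], [0, -0.02, 0], [0, 0, 0], [0, 0, 0]], turn=[0, 0, 10, 10, 10, 10, 10, 10])

```text
time: 19.32
tool_pos: [0.598, -0.1398, 0.1076]
tool_rot: [-0.0, 0.086, 0.996, 0.0]
contact_force: [-0.1, -0.2, -0.6]
gripper_width: 0.473
grasp_force: 61.5
```

>>> play_rows(linear=[[-0.0073, -0.0279, 0], [-0.0073, -0.0279, 0], [-0.0073, -0.0279, 0], [-0.0071, -0.0278, 0], [0, 0, -0.02], [0, 0, -0.02], [0, 0, 0], [0, 0, 0]], turn=[8.7, 8.7, 8.7, 8.7, 0, 0, 0, 0])

```text
time: 20.32
tool_pos: [0.5694, -0.2502, 0.0667]
tool_rot: [-0.0, -0.214, 0.977, 0.0]
contact_force: [-0.4, 0.1, -0.8]
gripper_width: 0.472
grasp_force: 61.5
```

Run:
```python
from h import *
s=state();q=s['tool_rot'];y=R.from_quat([q[1],q[2],q[3],q[0]]).apply([0,1,0]);print(np.round(s['tool_pos'],4),np.degrees(np.arctan2(y[1],y[0]))+90,np.round(s['joint_pos'],2))
```

```text
[ 0.5694 -0.2502  0.0667] 204.72114083621403 [-0.53  0.2   1.74  0.    1.2  -2.54]
```

>>> play_rows(linear=[[0, -0.001, -0.01], [0, 0, -0.006], [0, 0, -0.003], [0, 0, -0.0015], [0, 0, -0.0015], [0, 0, 0], [0, 0, 0]], turn=[0, 0, 0, 0, 0, 0, 0])

```text
time: 21.2
tool_pos: [0.5694, -0.2521, 0.0453]
tool_rot: [0.0, -0.214, 0.977, -0.0]
contact_force: [-0.6, -0.3, -1.1]
gripper_width: 0.472
grasp_force: 61.5
```

>>> play_rows(linear=[[0, 0.0005, -0.0015], [0, 0, 0], [0, 0, -0.001], [0, 0, 0]], turn=[0, 0, 0, 0])

```text
time: 21.7
tool_pos: [0.5702, -0.2519, 0.0443]
tool_rot: [0.001, -0.214, 0.977, -0.0]
contact_force: [-2.8, 0.9, 8.0]
gripper_width: 0.475
grasp_force: 62.5
```

>>> play_rows(linear=[[0, 0, 0.001], [0, 0, 0], [0, 0, 0], [0, 0, 0], [0, 0, 0]], turn=[0, 0, 0, 0, 0], hand=0.046)

```text
time: 22.32
tool_pos: [0.5693, -0.2515, 0.0434]
tool_rot: [-0.0, -0.214, 0.977, 0.0]
contact_force: [0.2, 0.2, 0.6]
gripper_width: 0.539
grasp_force: 0.0
```

>>> play_rows(linear=[[0, 0, 0], [0, 0, 0], [0, 0, 0.02], [0, 0, 0.04], [0, 0, 0.05], [0, 0, 0.03], [0, 0, 0], [0, 0, 0]], turn=[0, 0, 0, 0, 0, 0, 0, 0], hand=0.058)

```text
time: 23.32
tool_pos: [0.569, -0.2513, 0.1834]
tool_rot: [-0.0, -0.214, 0.977, 0.0]
contact_force: [-0.7, -0.1, 0.3]
gripper_width: 0.678
grasp_force: 0.0
```

Run:
```python
from h import *
snap('w10',['soap_wedge','soap_big','saucer'])
snap('s10',['soap_wedge','soap_big'],'side')
c,im,o=pickle.load(open('w10.pkl','rb'))
y=np.radians(204.7)
for tg in(['w10'],['s10'],['w10','s10']):
    x,e=fit(tg,'soap_wedge',[.569,-.2515,.031,y],-np.radians(12),.0314);print(tg,np.round(x,4),np.degrees(x[2]),round(e,3))
m=mask(im,o,'soap_wedge');print('centroid on z=.053',onz(c,[np.argwhere(m)[:,::-1].mean(0)],.053))
c2,i2,o2=pickle.load(open('s10.pkl','rb'))
m2=mask(i2,o2,'soap_wedge')
rr=[(lambda r:(r[0],r[1][0]))(ray(k,np.argwhere(q)[:,::-1].mean(0))) for k,q in((c,m),(c2,m2))];print('tri',tri(rr))
```

```text
w10 soap_wedge 0.64 [255. 176.] 2027
w10 soap_big 0.86 [274. 180.] 555
w10 saucer 0.64 [277. 165.] 8180
[ 0.569  -0.2513  0.1834] 23.325
s10 soap_wedge 0.86 [271. 264.] 419
s10 soap_big 0.61 [224. 206.] 410
[ 0.5685 -0.2511  0.1817] 23.525
['w10'] [ 0.5693 -0.252   3.5723] 204.67802735811372 0.089
['s10'] [ 0.5709 -0.2537  3.4687] 198.74142813600977 0.163
['w10', 's10'] [ 0.5694 -0.2523  3.5809] 205.1703566515442 0.127
centroid on z=.053 [[ 0.56360996 -0.25501043  0.053     ]]
tri (array([ 0.56664416, -0.25376662,  0.04130911]), np.float64(0.00046559321952444613))
```

The wedge sits at (0.569,−0.252), yaw 204.7°, tilted the right way, on the big soap. Now the pink one.

>>> play_rows(linear=[[-0.0038, 0.0356, 0.002], [-0.0038, 0.0356, 0.002], [-0.0038, 0.0356, 0.002], [-0.0038, 0.0356, 0.002], [-0.0038, 0.0356, 0.002], [-0.0038, 0.0356, 0.002], [-0.0038, 0.0356, 0.002], [-0.0038, 0.0356, 0.002]], turn=[-10, -10, -10, -10, -10, -10, -10, -10])

```text
time: 24.68
tool_pos: [0.5386, 0.0344, 0.1995]
tool_rot: [-0.0, 0.467, 0.884, -0.0]
contact_force: [0.1, 0.2, -0.2]
gripper_width: 0.683
grasp_force: 0.0
```

>>> play_rows(linear=[[-0.0038, 0.0356, 0.002], [-0.0033, 0.0351, 0.002], [0, 0, 0], [0, 0, 0]], turn=[-9.7, -9.7, 0, 0])

```text
time: 25.18
tool_pos: [0.5318, 0.1035, 0.2034]
tool_rot: [0.0, 0.606, 0.795, -0.0]
contact_force: [0.6, -0.3, 0.2]
gripper_width: 0.678
grasp_force: 0.0
```

Run:
```python
from h import *
s=state();q=s['tool_rot'];y=R.from_quat([q[1],q[2],q[3],q[0]]).apply([0,1,0]);print(np.round(s['tool_pos'],4),np.degrees(np.arctan2(y[1],y[0])),np.round(s['joint_pos'],2))
snap('s11',['soap_nose','caddy'],'side')
snap('w11',['soap_nose','caddy'])
a=np.radians(105.3)
for g in('s11','w11'):
    c,im,o=pickle.load(open(g+'.pkl','rb'));m=mask(im,o,'soap_nose')
    S=sil(c,'soap_nose',[.5301-.0002,.1103,.0908,a],.6)
    f=lambda m:np.argwhere(m>.5)[:,::-1]
    print(g,'meas',f(m).mean(0),f(m).min(0),f(m).max(0),'pred',f(S).mean(0),f(S).min(0),f(S).max(0))
```

```text
[0.5318 0.1035 0.2034] 15.37188413603685 [ 0.06 -0.13  1.84 -0.    1.43 -0.21]
s11 soap_nose 0.49 [234. 142.] 235
s11 caddy 0.64 [251. 132.] 1759
[0.5318 0.1035 0.2034] 25.175
w11 soap_nose 0.92 [254. 194.] 1129
w11 caddy 0.8 [317. 188.] 20854
[0.5319 0.103  0.2034] 25.325
s11 meas [233.21698113 144.29716981] [226 136] [241 153] pred [233.01 143.78] [224 133] [243 155]
w11 meas [254.18374885 194.61865189] [233 182] [275 208] pred [254.88668555 189.36307838] [232 166] [277 214]
```

Pink hasn't moved and matches the prediction. Grasping it.

>>> play_rows(linear=[[-0.0003, 0.0005, -0.035], [0, 0, -0.035], [0, 0, -0.018], [0, 0, -0.009], [0, 0, -0.0055], [0, 0, 0]], turn=[0, 0, 0, 0, 0, 0])

```text
time: 26.22
tool_pos: [0.532, 0.1045, 0.1018]
tool_rot: [0.0, 0.607, 0.795, 0.0]
contact_force: [-0.9, -0.2, -0.1]
gripper_width: 0.679
grasp_force: 0.0
```

>>> play_rows(linear=[[0, 0, 0], [0, 0, 0], [0, 0, 0], [0, 0, 0], [0, 0, 0], [0, 0, 0]], turn=[0, 0, 0, 0, 0, 0], hand=0.025)

```text
time: 26.98
tool_pos: [0.5324, 0.1045, 0.1025]
tool_rot: [0.001, 0.607, 0.795, 0.001]
contact_force: [-0.6, -0.5, 4.4]
gripper_width: 0.424
grasp_force: 60.4
```

>>> play_rows(linear=[[0, 0, 0.01], [0, 0, 0.02], [0, 0, 0.03], [0, 0, 0.03], [0.008, -0.02, 0.01], [0.02, -0.05, 0], [0.02, -0.05, 0], [0.02, -0.05, 0]], turn=[0, 0, 0, 0, 0, 0, 0, 0])

```text
time: 27.98
tool_pos: [0.6001, -0.067, 0.2023]
tool_rot: [0.001, 0.607, 0.795, 0.0]
contact_force: [1.0, 0.5, 0.2]
gripper_width: 0.419
grasp_force: 69.9
```

>>> play_rows(linear=[[0, 0, -0.05], [0, 0, -0.05], [0, 0, -0.045], [0, 0, -0.015], [0, 0, -0.008], [0, 0, 0], [0, 0, 0]], turn=[0, 0, 0, 0, 0, 0, 0])

```text
time: 28.85
tool_pos: [0.6011, -0.0659, 0.0353]
tool_rot: [0.002, 0.607, 0.795, 0.001]
contact_force: [-0.3, -0.3, -0.1]
gripper_width: 0.417
grasp_force: 69.9
```

>>> play_rows(linear=[[0, 0, -0.005], [0, 0, -0.003], [0, 0, -0.0015], [0, 0, 0], [0, 0, 0]], turn=[0, 0, 0, 0, 0])

```text
time: 29.48
tool_pos: [0.6003, -0.0653, 0.0263]
tool_rot: [0.0, 0.607, 0.795, 0.0]
contact_force: [-5.3, 2.0, 12.3]
gripper_width: 0.422
grasp_force: 71.3
```

>>> play_rows(linear=[[0, 0, 0.001], [0, 0, 0]], turn=[0, 0])

```text
time: 29.72
tool_pos: [0.6002, -0.0654, 0.0265]
tool_rot: [0.0, 0.607, 0.795, 0.0]
contact_force: [-3.8, 2.1, 8.5]
gripper_width: 0.418
grasp_force: 70.6
```

>>> play_rows(linear=[[0, 0, 0], [0, 0, 0], [0, 0, 0], [0, 0, 0]], turn=[0, 0, 0, 0], hand=0.042)

```text
time: 30.22
tool_pos: [0.5993, -0.0656, 0.0243]
tool_rot: [-0.0, 0.607, 0.795, -0.0]
contact_force: [-0.4, -1.3, -0.8]
gripper_width: 0.495
grasp_force: 0.0
```

>>> play_rows(linear=[[0, 0, 0.06], [0, -0.02, 0.06], [0, -0.02, 0.04], [0, 0, 0], [0, 0, 0]], turn=[0, 0, 0, 0, 0], hand=0.06)

```text
time: 30.85
tool_pos: [0.599, -0.1051, 0.183]
tool_rot: [-0.001, 0.607, 0.795, -0.0]
contact_force: [-0.2, 0.0, -0.8]
gripper_width: 0.703
grasp_force: 0.0
```

Run:
```python
from h import *
snap('w12',['soap_nose'])
snap('s12',['soap_nose','soap_wedge'],'side')
y=np.radians(105.4)
for tg in(['w12'],['w12','s12']):
  for z in(0,-.005):
    x,e=fit(tg,'soap_nose',[.60,-.065,0,y],0,z);print(tg,z,np.round(x,4),np.degrees(x[2]),round(e,3))
x,e=fit(['w12'],'soap_nose',[.60,-.065,0.02,y],.6,.015);print('tilted',np.round(x,4),np.degrees(x[2]),round(e,3))
```

```text
w12 soap_nose 0.7 [266. 131.] 1531
[ 0.599  -0.1051  0.183 ] 30.85
s12 soap_nose 0.71 [271. 264.] 397
s12 soap_wedge 0.94 [272. 265.] 382
[ 0.5984 -0.1046  0.1815] 30.95
['w12'] 0 [ 0.5979 -0.0565  1.8213] 104.35144366651784 0.107
['w12'] -0.005 [ 0.5975 -0.0575  1.82  ] 104.28081976932273 0.077Traceback (most recent call last):
  File "<stdin>", line 7, in <module>
  File "h.py", line 53, in fit
    c,im,o=pickle.load(open(g+'.pkl','rb'));L.append((c,mask(im,o,t).astype(np.float32)))
                                                        ~~~~^^^^^^^^
  File "h.py", line 44, in mask
    n,l,st,_=cv2.connectedComponentsWithStats(m);return (l==1+np.argmax(st[1:,4])).astype(np.uint8)
                                                              ~~~~~~~~~^^^^^^^^^^
    return _wrapfunc(a, 'argmax', axis=axis, out=out, **kwds)
    return bound(*args, **kwds)
ValueError: attempt to get argmax of an empty sequence
```

>>> play_rows(linear=[[-0.0013, 0.024, -0.04], [0, 0.024, -0.05], [0, 0, -0.05], [0, 0, -0.02], [0, 0, -0.01], [0, 0, -0.005], [0, 0, 0], [0, 0, 0]], turn=[-1, 0, 0, 0, 0, 0, 0, 0])

```text
time: 32.1
tool_pos: [0.5994, -0.0577, 0.0105]
tool_rot: [0.001, 0.614, 0.789, 0.001]
contact_force: [0.5, 1.1, 0.6]
gripper_width: 0.704
grasp_force: 0.0
```

>>> play_rows(linear=[[0, 0, 0], [0, 0, 0], [0, 0, 0], [0, 0, 0], [0, 0, 0], [0, 0, 0]], turn=[0, 0, 0, 0, 0, 0], hand=0.025)

```text
time: 32.85
tool_pos: [0.5992, -0.0575, 0.0101]
tool_rot: [0.001, 0.614, 0.79, 0.0]
contact_force: [-0.5, -0.2, 5.8]
gripper_width: 0.43
grasp_force: 60.7
```

>>> play_rows(linear=[[0, 0, 0.02], [0, 0, 0.04], [0, 0, 0.04], [-0.007, -0.03, 0.01], [-0.007, -0.04, 0], [-0.007, -0.04, 0], [-0.007, -0.04, 0], [-0.0045, -0.047, 0]], turn=[0, 0, 0, 2, 2, 2, 2, 2])

```text
time: 33.85
tool_pos: [0.5652, -0.2551, 0.1196]
tool_rot: [0.0, 0.542, 0.84, 0.0]
contact_force: [0.1, -0.7, -0.2]
gripper_width: 0.426
grasp_force: 60.0
```

>>> play_rows(linear=[[0, 0, 0], [0, 0, 0]], turn=[0, 0])

```text
time: 34.1
tool_pos: [0.5656, -0.2539, 0.1191]
tool_rot: [-0.0, 0.543, 0.84, 0.0]
contact_force: [-0.4, 0.4, 0.1]
gripper_width: 0.423
grasp_force: 60.1
```

>>> play_rows(linear=[[0, 0, -0.025], [0, 0, -0.018], [0, 0, -0.006], [0, 0, -0.003], [0, 0, -0.002], [0, 0, 0], [0, 0, 0]], turn=[0, 0, 0, 0, 0, 0, 0])

```text
time: 34.98
tool_pos: [0.566, -0.2546, 0.0655]
tool_rot: [0.0, 0.543, 0.84, -0.0]
contact_force: [0.0, -0.2, -0.4]
gripper_width: 0.42
grasp_force: 60.1
```

>>> play_rows(linear=[[0, 0, -0.001], [0, 0, -0.001], [0, 0, 0], [0, 0, 0]], turn=[0, 0, 0, 0])

```text
time: 35.48
tool_pos: [0.5657, -0.2543, 0.0629]
tool_rot: [-0.0, 0.543, 0.84, 0.0]
contact_force: [-0.3, -0.0, -0.3]
gripper_width: 0.42
grasp_force: 60.1
```

>>> play_rows(linear=[[0, 0, -0.001], [0, 0, 0], [0, 0, -0.001], [0, 0, 0]], turn=[0, 0, 0, 0])

```text
time: 35.98
tool_pos: [0.566, -0.2545, 0.0624]
tool_rot: [0.0, 0.543, 0.84, -0.0]
contact_force: [-3.2, 1.0, 7.8]
gripper_width: 0.428
grasp_force: 61.0
```

>>> play_rows(linear=[[0, 0, 0.001], [0, 0, 0], [0, 0, 0], [0, 0, 0], [0, 0, 0]], turn=[0, 0, 0, 0, 0], hand=0.048)

```text
time: 36.6
tool_pos: [0.5657, -0.2542, 0.0617]
tool_rot: [-0.0, 0.543, 0.84, 0.0]
contact_force: [0.1, 0.4, -0.5]
gripper_width: 0.562
grasp_force: 0.0
```

>>> play_rows(linear=[[0, 0, 0], [0, 0, 0.02], [0, 0, 0.04], [0, 0, 0.05], [0, 0, 0.04], [0, 0, 0], [0, 0, 0]], turn=[0, 0, 0, 0, 0, 0, 0])

```text
time: 37.48
tool_pos: [0.5657, -0.2543, 0.2126]
tool_rot: [0.0, 0.543, 0.84, 0.0]
contact_force: [-0.6, 0.8, -0.2]
gripper_width: 0.561
grasp_force: 0.0
```

Run:
```python
from h import *
s=state();q=s['tool_rot'];y=R.from_quat([q[1],q[2],q[3],q[0]]).apply([0,1,0]);print(np.degrees(np.arctan2(y[1],y[0])))
snap('w13',['soap_nose','soap_wedge','soap_big'])
snap('s13',['soap_nose','soap_wedge','soap_big','caddy'],'side')
x,e=fit(['w13'],'soap_nose',[.566,-.254,.0525,np.radians(114)],0,.0525);print(np.round(x,4),np.degrees(x[2]),round(e,3))
c,im,o=pickle.load(open('w13.pkl','rb'));c2,i2,o2=pickle.load(open('s13.pkl','rb'))
save('f',np.hstack([cv2.resize(i2[220:310,220:320],(400,360)),cv2.resize(im[90:270,154:354],(400,360))]))
```

```text
24.28598320095461
w13 soap_nose 0.96 [253. 173.] 1699
w13 soap_wedge 0.95 [274. 172.] 431
w13 soap_big 0.7 [271. 152.] 501
[ 0.5657 -0.2543  0.2126] 37.475
s13 soap_nose 0.9 [271. 262.] 403
s13 soap_wedge 0.7 [265. 272.] 51
s13 soap_big 0.46 [271. 279.] 176
s13 caddy none
[ 0.565  -0.2539  0.2102] 37.675
[ 0.5648 -0.2542  2.0004] 114.61733878067685 0.138
```

View pics/f.png

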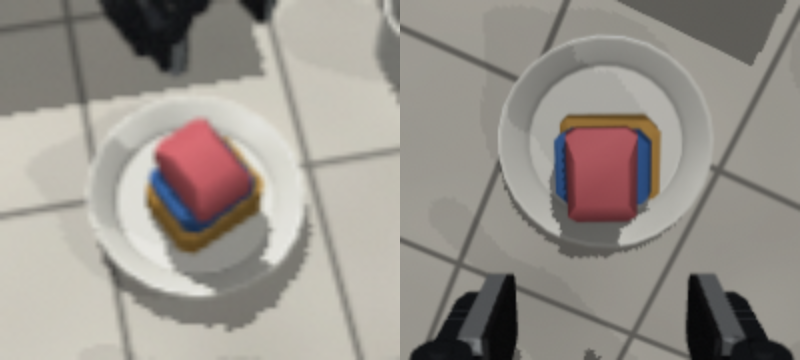

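The stack is good: pink sits level and centred on blue, on honey, in the saucer, at (200,170) in the left crop. Next, shutting the caddy with closed fingers.

>>> play_rows(linear=[[0.0054, 0.0495, 0], [0.0054, 0.0495, 0], [0.0054, 0.0495, 0], [0.0054, 0.0495, 0], [0.0054, 0.0495, 0], [0.0054, 0.0495, 0], [0, 0, -0.03], [0, 0, -0.04]], turn=[-1.5, -1.5, -1.5, -1.5, -1.5, -1.5, 0, 0], hand=0.0)

```text
time: 38.92
tool_pos: [0.5993, 0.0436, 0.1427]
tool_rot: [0.002, 0.606, 0.795, 0.001]
contact_force: [0.1, -0.6, -0.8]
gripper_width: -0.003
grasp_force: 0.0
```

>>> play_rows(linear=[[0, 0, -0.03], [0, 0, -0.017], [0, 0, 0], [0, 0, 0]], turn=[0, 0, 0, 0])

```text
time: 39.42
tool_pos: [0.5993, 0.0426, 0.0965]
tool_rot: [0.001, 0.607, 0.795, 0.001]
contact_force: [-0.3, -0.3, 0.3]
gripper_width: 0.002
grasp_force: 0.0
```

>>> play_rows(linear=[[-0.0013, 0.0048, 0], [-0.0013, 0.0048, 0], [-0.0013, 0.0048, 0], [-0.0013, 0.0048, 0], [-0.0013, 0.0048, 0], [-0.0013, 0.0048, 0], [-0.0013, 0.0048, 0], [0, 0, 0]], turn=[0, 0, 0, 0, 0, 0, 0, 0])

```text
time: 40.42
tool_pos: [0.5888, 0.0769, 0.0948]
tool_rot: [-0.0, 0.607, 0.795, 0.0]
contact_force: [-0.7, -0.6, 0.2]
gripper_width: 0.003
grasp_force: 0.0
```

>>> play_rows(linear=[[-0.0013, 0.0048, 0], [-0.0013, 0.0048, 0], [0, 0, 0], [0, 0, 0]], turn=[0, 0, 0, 0])

```text
time: 40.92
tool_pos: [0.5864, 0.086, 0.0948]
tool_rot: [-0.0, 0.607, 0.795, -0.0]
contact_force: [-0.3, 0.5, 0.9]
gripper_width: -0.001
grasp_force: 0.0
```

Run:
```python
from h import *
snap('s14',['caddy'],'side');snap('t14',['caddy'],'top')
a=np.radians(105.3);ux=np.array([np.cos(a),np.sin(a)]);uy=np.array([-ux[1],ux[0]]);O=np.array([.5823,.1005])
for g in('s14','t14','s1'):
    c,im,o=pickle.load(open(g+'.pkl','rb'))
    if o['caddy'] is None: continue
    m=o['caddy']['region'];res=[]
    for th in(0,.1,.2,.3,.4,.5,.6):
        X=np.array([[u*np.cos(th)-w*np.sin(th),y,.07+u*np.sin(th)+w*np.cos(th)] for u,w in((0,0),(0,.045),(.07,0),(.07,.036)) for y in(-.11,.11)])
        W=np.c_[O+X[:,:1]*ux+X[:,1:2]*uy,X[:,2]];h=np.zeros((384,512),np.uint8);cv2.fillConvexPoly(h,cv2.convexHull(np.int32(proj(c,W).round()).reshape(-1,1,2)),1)
        res.append(round(float((h&m).sum()/(h|m).sum()),3))
    print(g,res)
```

```text
s14 caddy 0.6 [232. 139.] 1181
[0.5864 0.086  0.0948] 40.925
t14 caddy 0.58 [199. 183.] 283
[0.5865 0.0858 0.0949] 41.025
s14 [0.559, 0.543, 0.544, 0.535, 0.537, 0.535, 0.534]
t14 [0.161, 0.162, 0.152, 0.145, 0.134, 0.124, 0.115]
s1 [0.681, 0.668, 0.678, 0.682, 0.696, 0.7, 0.703]
```

>>> play_rows(linear=[[0.007, -0.025, 0], [0.007, -0.025, 0.03], [0.005, -0.025, 0.06], [0.005, -0.025, 0.06], [0, -0.02, 0], [0, 0, 0], [0, 0, 0]], turn=[0, 0, 0, 0, 0, 0, 0])

```text
time: 42.0
tool_pos: [0.6089, -0.0314, 0.2374]
tool_rot: [-0.002, 0.607, 0.795, -0.001]
contact_force: [-0.3, -0.0, 0.4]
gripper_width: 0.002
grasp_force: 0.0
```

Run:
```python
from h import *
snap('s15',['caddy','soap_nose'],'side');snap('t15',['caddy'],'top');snap('w15',['caddy'])
a=np.radians(105.3);ux=np.array([np.cos(a),np.sin(a)]);uy=np.array([-ux[1],ux[0]]);O=np.array([.5823,.1005])
for g in('s15','t15','w15','s1','w5'):
    c,im,o=pickle.load(open(g+'.pkl','rb'))
    if o['caddy'] is None: continue
    m=o['caddy']['region'];k=np.argwhere(m)[:,::-1];res=[]
    print(g,'mask',k.min(0),k.max(0))
    for th in(0,.1,.2,.3,.4,.5,.6):
        X=np.array([[u*np.cos(th)-w*np.sin(th),y,.07+u*np.sin(th)+w*np.cos(th)] for u,w in((0,0),(0,.045),(.07,0),(.07,.036)) for y in(-.11,.11)])
        W=np.c_[O+X[:,:1]*ux+X[:,1:2]*uy,X[:,2]];h=np.zeros((384,512),np.uint8);cv2.fillConvexPoly(h,cv2.convexHull(np.int32(proj(c,W).round()).reshape(-1,1,2)),1)
        res.append(round(float((h&m).sum()/(h|m).sum()),3))
    print(g,res)
```

```text
s15 caddy 0.8 [235. 139.] 1439
s15 soap_nose 0.72 [269. 262.] 414
[ 0.6089 -0.0314  0.2374] 42.0
t15 caddy 0.84 [203. 176.] 1352
[ 0.6092 -0.0311  0.2381] 42.15
w15 caddy 0.93 [267.  24.] 11810
[ 0.6096 -0.0313  0.2389] 42.25
s15 mask [207 121] [285 160]
s15 [0.678, 0.659, 0.657, 0.646, 0.647, 0.645, 0.641]
t15 mask [183 146] [212 219]
t15 [0.769, 0.753, 0.702, 0.659, 0.606, 0.557, 0.5]
w15 mask [145   0] [388  50]
w15 [0.963, 0.958, 0.939, 0.851, 0.771, 0.71, 0.663]
s1 mask [209 115] [288 160]
s1 [0.681, 0.668, 0.678, 0.682, 0.696, 0.7, 0.703]
w5 mask [242   5] [492 103]
w5 [0.485, 0.494, 0.526, 0.59, 0.644, 0.702, 0.745]
```

Run:
```python
from h import *
c,im,o=pickle.load(open('w15.pkl','rb'));m=o['caddy']['region']
a=np.radians(105.3);ux=np.array([np.cos(a),np.sin(a)]);O=np.array([.5823,.1005])
for th in(0,.05,.1,.2):
    u=proj(c,[[*(O-.045*np.sin(th)*ux),.07+.045*np.cos(th)],[*(O),.07]]);print(th,u.round(1).tolist())
for col in(220,250,280,300): print(col,np.where(m[:,col])[0].max(), im[36:60,col].mean(1).round().astype(int).tolist())
```

```text
0 [[265.3, 36.5], [263.7, 47.5]]
0.05 [[265.2, 39.2], [263.7, 47.5]]
0.1 [[265.2, 42.0], [263.7, 47.5]]
0.2 [[265.1, 47.5], [263.7, 47.5]]
220 48 [125, 124, 111, 83, 84, 83, 83, 83, 83, 83, 84, 84, 83, 77, 73, 69, 69, 104, 104, 104, 104, 104, 105, 104]
250 48 [126, 123, 105, 74, 65, 57, 56, 77, 83, 84, 84, 84, 84, 75, 72, 69, 77, 104, 104, 104, 104, 104, 104, 104]
280 48 [125, 124, 108, 75, 65, 57, 55, 75, 83, 83, 84, 83, 83, 76, 73, 68, 72, 103, 103, 103, 103, 103, 103, 103]
300 48 [125, 148, 131, 79, 77, 79, 78, 83, 83, 83, 84, 83, 83, 78, 73, 70, 68, 105, 105, 105, 105, 106, 106, 105]
```

The lip edge is at row 38 and the hinge line at row 48, the spacing expected with the caddy shut. Handing in.

```bash
python3 -c "
from plant import *
print(job_done())"
```

```text
the job is handed in; nothing more can be done
None
```

I handed the job in at about 42 s of the 64: blue sits on the honey soap with the slopes cancelling, pink sits level and centred on top, and my last wrist image puts the caddy at about 0 rad (shut); the hand-in returned no verdict.

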